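# Park the heavy instrument case

### The job

The tall instrument case must be parked in its yellow-taped bay, but the blue-lidded sample tin stands in the way. First push the tin sideways onto the round green mat, leaving the case where it is. Then push the case from behind, low enough (on its skid board) that it slides upright along the lane without tipping, until its front rests squarely against the timber stop, in the middle of the lane; lift nothing, and leave the other things on the bench alone.

Things in the scene. Friction and masses are not known exactly. Their poses are not given: they have to be found in the camera images.
- case: heavy tall orange case (1.4-2.3 kg, slides at 7-16 N) on a brown skid board. Origin: underside, below the box's middle; x forward to the stop, z up. Box: x -40 to 40, 110 wide (y), top at z 240, handle to 267. Skid: z 0 to 45, 120 wide, x -100 (rear edge, low face to push) to 40. Pushed above about z 60 it may tip over its front edge.
- bay: fixed bay: two flat yellow tapes 150 mm apart, x -400 to 40, ending at a dark timber stop 45 high, 190 wide, its face at x = 40. Origin: where the case's origin lies when home, front against the stop; x along the lane to the stop, y left, z up. At home the case's axes match the bay's; it starts 190-250 mm short, up to 0.14 rad askew.
- tin: round aluminium sample tin with a blue lid, 56 mm across, 50 mm high, 0.2 kg, standing in the lane just before the stop. Origin: centre of its underside
- mat: round green mat, 90 mm across, flat on the bench (under 2 mm, nothing to catch on) beside the lane, to its left or right near the stop; the tin is to stand on it. Origin: its centre
- beaker: low clear glass beaker, 52 mm across, 45 mm high, beside the lane on the side opposite the mat; bystander. Origin: centre of its underside
- weight: brass calibration weight with a grip knob, 60 mm across, 75 mm high, behind the stop; bystander. Origin: centre of its underside
- bottle: amber bottle with white cap, 60 mm across, 150 mm high, behind the stop; bystander. Origin: centre of its underside
- spare: sample tin with a red lid, 56 mm across, 50 mm high; bystander. Origin: centre of its underside
- wrench: steel wrench 160 mm long, lying flat along its x; bystander. Origin: centre of its underside
- mug: blue mug, 72 mm across, 80 mm high, with a handle; bystander. Origin: centre of its underside
There are look-alikes about, which are no part of the job. Leave any pink or turquoise look-alike of the tin alone.

How it is judged:
On the way, in this order (a step that is already met when the one before it is completed fails the run):
1. the blue-lidded tin stands on the green mat, with the case not yet moved more than 20 mm (horizontal distance between tin and mat below 0.03 m and angle between tin's own z axis and vertical below 0.1 rad and linear speed of tin below 0.02 m/s and distance of case from where it was at the start of the episode below 0.02 m), for 0.2 s.
2. the case stands upright at home against the stop (x of case in the frame of bay between -0.008 and 0.006 m and y of case in the frame of bay between -0.02 and 0.02 m and angle between the x axis of case and the x axis of bay, either way round below 0.1 rad and angle between case's own z axis and vertical below 0.04 rad and linear speed of case below 0.02 m/s), for 0.2 s.
At the end, for the whole second after the job is handed in: The case stands upright and at rest, its front within 8 mm of the stop, within 20 mm of the lane's middle and 0.1 rad of square; the blue-lidded tin stands upright with its centre within 30 mm of the mat's centre; no bystander has moved 20 mm (all of step 2 and horizontal distance between tin and mat below 0.03 m and angle between tin's own z axis and vertical below 0.1 rad and linear speed of tin below 0.02 m/s and distance of each of beaker, weight, bottle, spare, wrench, mug from where it was at the start of the episode below 0.02 m); the robot touches nothing.
It fails at once if the case tips by more than 0.15 rad or is lifted 10 mm (angle between case's own z axis and vertical above 0.15 rad or height (world z) of case above 0.01 m).
It fails at once if the tin is lifted 10 mm or tips by more than 0.4 rad (height (world z) of tin above 0.01 m or angle between tin's own z axis and vertical above 0.4 rad).
It fails at once if a bystander is moved by 20 mm or more (distance of any of beaker, weight, bottle, spare, wrench, mug from where it was at the start of the episode above 0.02 m).
It also fails if it takes over 62 s, if anything falls off the work surface, if the arm or the gripper's body presses on something with over 40 N, if the wrist force passes 120 N, or if a joint passes its speed limit or range.

### The arm

A 6-joint arm with a two-finger parallel gripper is mounted at the origin on the work surface. World frame = base frame: x ahead of the robot, y to its left, z up, the work surface at z = 0. Lengths are in m, angles in rad, forces in N, time in s.
With the tool pointing down it reaches from about 0.35 to 0.975 m from the base axis. Payload 4.9 kg.
Tool frame: the origin (TCP) lies midway between the tips of the shut fingers; the grasp point (between the pads) lies 19 mm behind it; z points along the fingers, x is the direction in which the jaws open and shut, and the axes are right-handed (so a half turn about z gives the same grasp; the last joint's range is limited). The gripper opens to 85 mm and grips with 20 to 120 N. Pads are 22 mm wide; open, the fingers measure 114 mm over their backs; the gripper's body (76 mm by 85 mm) begins 54 mm behind the grasp point. The pads swing forward as they close: fully open they stand 13 mm farther back than shut.
Start: joints at [-1.281, 0.053, 1.613, -0, 1.476, -0.119], TCP at [0.248, -0.573, 0.231] pointing down, gripper open.
Joint ranges: [-3.01, 3.01], [-1.01, 2.22], [0.06, 2.58], [-1.02, 4.17], [0.09, 2.62], [-3.14, 3.14]. Speed limits (rad/s): [2.57, 2.57, 3.14, 3.14, 3.14, 3.14].

### API

Orientations are given as a rotation vector (axis times angle).
In Python, from station import ctrl gives the robot as it stands.
- The arm moves only by the tool step_arm, never from a script. Its argument "increments" is text: rows parted by semicolons, each of 6 numbers parted by spaces: the shift along the tool's x, y, z as a fraction of full scale, then the turn, a rotation vector about the tool's x, y, z as a fraction of full scale. In form: x y z rx ry rz; .... A call has 1 to 12 rows; each row shifts and turns the commanded pose from where the row before left it, along the tool's axes as they then stand; what a row does not reach is not made up. Full scale, the value 1, is 0.025 m for a shift and 0.1 rad for a turn. A row lasts 1/12 s, in which the tool goes at most 41.7 mm and 7.16 degrees, less where a joint would pass 70% of its speed; a pose out of reach is approached as far as the arm can. A call with a number of a shift or a turn outside -1 to 1 is refused whole. A call with a gripper value outside its range is refused whole. "fingers" is the opening, from -1 (shut) to 1 (fully open), so that 0 is half open, set as the call begins (left out, the last holds). The fingers move at their own pace and stop on an object; "newtons" is the grip in N (left out, the last holds). Time passes only in rows, so rows that do not move let the fingers close. It gives the time, the measured TCP pose, the force and the opening at its end, in the units of the state.
- ctrl.get_obs(): the state, without advancing time (a new reading comes with each control period).
- ctrl.get_image(name): name is "side" or "top"; returns a dict with "pixels" (384x512x3 uint8, red, green, blue), "intrinsics" (3x3 intrinsics, pixels), "eye" and "orientation" of the camera in the world. Camera axes: x right, y down, z forward; pixel columns grow to the right and rows downward; lengths in m; the calibration is good to about 2 mm. A picture is of the moment at which its call begins. There is no depth.
- ctrl.finish_job(): hands the job in, once; it reports no verdict.
The state is a dict: "t": time; "q": joint angles; "dq": joint speeds; "effort": joint torques, N m; "tool_pos": TCP position; "tool_rot": TCP orientation; "contact_force": force on the tool from outside, world axes, zero at the start; "wrist_torque": the same for the moment, N m; "opening": finger opening in m.
Only numpy, scipy, OpenCV 4.12 (cv2) and the standard library are available. Lean on these libraries where they do the work, as an engineer would, in place of code of your own. Each camera call takes 0.05 s, during which the arm holds its last target.

## Working session

There is one attempt and no reset: what is moved stays moved. The work goes in short steps, Python scripts to look and compute and a tool call to move; the robot and the scene stay as the last step left them, time stands still between calls to the robot, and variables do not carry over. Pictures are saved under pics/ and viewed, and the job is handed in when it is done.

Besides the shell and the picture viewer there is one more tool, called after "Emit:" by a JSON object that holds its "method" and its "body", one argument or row to a line. step_arm: Moves the arm, as the interface text tells. Shift numbers are shares of 0.025 m and turn numbers shares of 0.1 rad, none past 1 either way. Its arguments: {"type":"object","properties":{"increments":{"type":"string"},"fingers":{"type":"number"},"newtons":{"type":"number"}},"required":["increments"]}

```bash
mkdir -p pics; ls; cat > h.py <<'E'
import numpy as np,cv2
from station import ctrl
def grab(n):
    im=ctrl.get_image(n); np.savez(f'{n}.npz',**{k:np.array(v) for k,v in im.items()}); return im
def ld(n): return dict(np.load(f'{n}.npz'))
def R(im):
    o=np.array(im['orientation'],float)
    return o if o.shape==(3,3) else cv2.Rodrigues(o)[0]
def ray(im,u,v,z):
    d=R(im)@np.linalg.inv(np.array(im['intrinsics']))@np.array([u,v,1.]); e=np.array(im['eye'],float)
    return e+d*(z-e[2])/d[2]
def proj(im,p):
    c=R(im).T@(np.array(p)-np.array(im['eye'])); q=np.array(im['intrinsics'])@c; return q[:2]/q[2]
E
python3 - <<'E'
from h import *
for n in('top','side'):
    im=grab(n); print(n,im['intrinsics'],im['eye'],im['orientation'])
    cv2.imwrite(f'pics/{n}0.png',cv2.resize(np.array(im['pixels'])[:,:,::-1],(800,600)))
print(ctrl.get_obs())
E
```

```text
pics
top [[386.55799375   0.         260.42117864]
 [  0.         386.55799375 194.95103977]
 [  0.           0.           1.        ]] [0.44040143 0.06344996 0.92199028] [-2.14889178  2.18681697 -0.12682479]
side [[357.44554434   0.         254.73206345]
 [  0.         357.44554434 195.09918032]
 [  0.           0.           1.        ]] [0.43808937 0.76207449 0.63351795] [-0.20936378  2.77902398 -1.3290811 ]
{'t': 0.1, 'q': array([-1.28103010e+00,  5.32907099e-02,  1.61415781e+00,  2.28824712e-05,
        1.47601840e+00, -1.18986577e-01]), 'dq': array([-0.00010141, -0.00096826, -0.00343483, -0.00038863,  0.00123081,
        0.0003081 ]), 'effort': array([-1.49469893e-04, -3.94907427e+01, -3.71363068e+01, -6.88637465e-05,
        3.99524331e-03, -1.78051886e-05]), 'tool_pos': array([ 0.24826619, -0.57295631,  0.23018538]), 'tool_rot': array([-2.62503799e+00,  1.72368222e+00,  2.22783271e-03]), 'contact_force': array([-0.55221545,  0.10622365,  0.15509552]), 'wrist_torque': array([ 0.03794621,  0.04662961, -0.00313049]), 'opening': 0.08549445563943488}
```

View pics/top0.png

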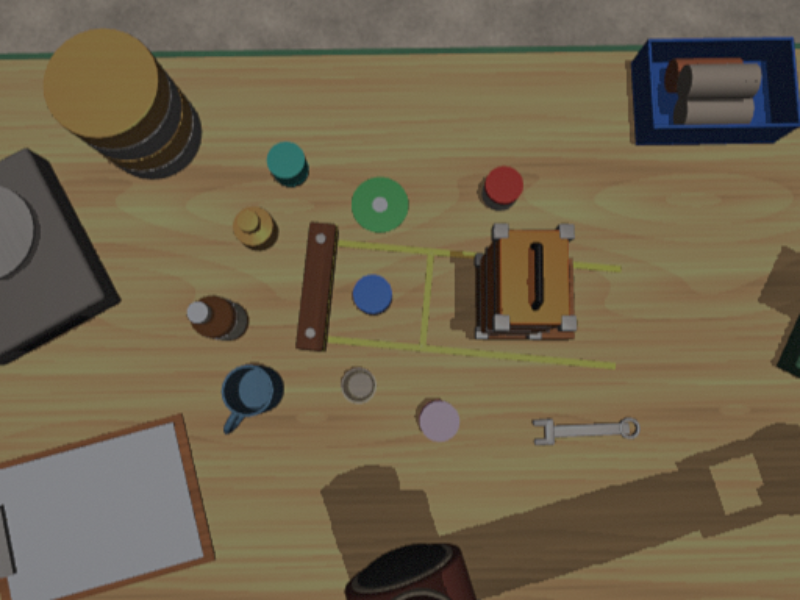

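View pics/side0.png

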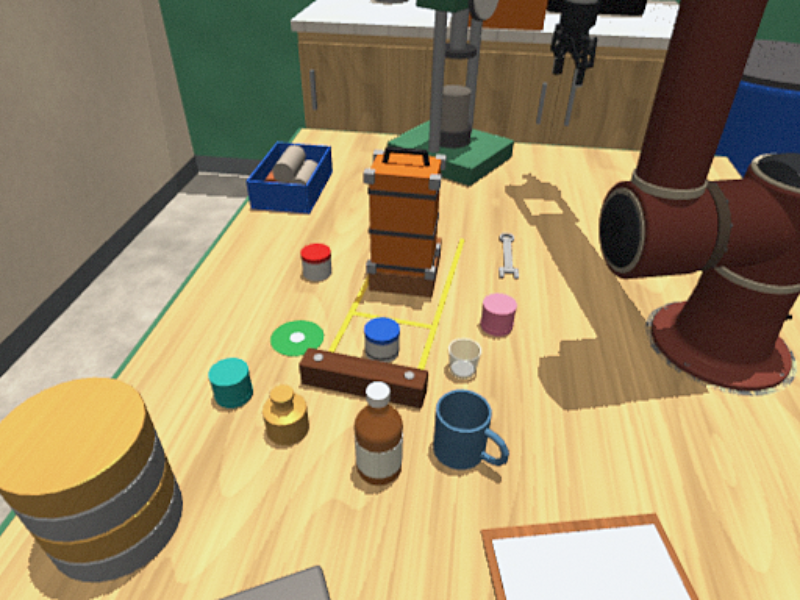

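The top view shows the lane running left toward the stop, with the tin at about (373,294), the mat at (380,205), the case at (535,280), the beaker at (359,384), the wrench at (587,431), and the red spare at (503,186). The gripper isn't in frame. Next I'll measure these.

```bash
python3 - <<'E'
from h import *
im=ld('top'); px=im['pixels'].astype(np.uint8); hsv=cv2.cvtColor(px,cv2.COLOR_RGB2HSV)
s=1/1.5625
def cc(name,lo,hi,z,box,im=im,hsv=hsv):
    m=cv2.inRange(hsv,np.array(lo),np.array(hi)); k=np.zeros_like(m); x0,y0,x1,y1=[int(a*s) for a in box]; k[y0:y1,x0:x1]=255; m&=k
    c=max(cv2.findContours(m,cv2.RETR_EXTERNAL,cv2.CHAIN_APPROX_NONE)[0],key=cv2.contourArea)
    (u,v),r=cv2.minEnclosingCircle(c)
    M=cv2.moments(c);u2,v2=M['m10']/M['m00'],M['m01']/M['m00']
    print(name,round(u2,1),round(v2,1),'r',r,cv2.contourArea(c),ray(im,u2,v2,z)[:2].round(4))
    return c
cc('tin',(105,120,60),(125,255,255),.05,(340,260,410,330))
cc('mat',(50,80,40),(80,255,255),.001,(330,160,430,250))
cc('spare',(0,150,60),(8,255,255),.05,(470,150,540,220))
c=cc('stop',(0,60,20),(14,255,130),.045,(280,210,345,360))
r=cv2.minAreaRect(c);b=cv2.boxPoints(r);print('stop',[(p.round(1),ray(im,*p,.045)[:2].round(4)) for p in b])
# yellow
m=cv2.inRange(hsv,np.array((24,140,90)),np.array((34,255,255)))
m[:, :int(330*s)]=0; m[:,int(625*s):]=0; m[:int(230*s)]=0; m[int(375*s):]=0
ys,xs=np.nonzero(m); P=np.array([ray(im,u,v,0)[:2] for u,v in zip(xs,ys)])
out=np.dstack([m]*3); cv2.imwrite('pics/ym.png',cv2.resize(out,(800,600)))
for nm,sel in(('far',ys<int(275*s)),('near',ys>int(333*s))):
    sel=sel&((ys<int(275*s))|(ys>int(333*s)))
    # restrict far: box out
    l=cv2.fitLine(P[sel].astype(np.float32),cv2.DIST_HUBER,0,.001,.001).ravel(); print(nm,sel.sum(),l,np.arctan2(l[1],l[0]),P[sel].min(0),P[sel].max(0))
for nm in('top','side'):
    px=ld(nm)['pixels'].astype(np.uint8)
    x=px[130:235,285:390] if nm=='top' else px[80:200,215:300]
    x=cv2.resize(x,None,fx=5.5 if nm=='top' else 5,fy=5.5 if nm=='top' else 5,interpolation=cv2.INTER_CUBIC)
    cv2.imwrite(f'pics/{nm}z.png',np.clip(x[:,:,::-1]*1.4,0,255).astype(np.uint8)); print(x.shape)
E
```

```text
tin 237.9 188.1 r 12.206655502319336 432.5 [0.5534 0.1075]
mat 242.7 130.8 r 18.1029109954834 956.5 [0.7006 0.0968]
spare 322.1 118.0 r 12.150154113769531 422.0 [ 0.7141 -0.0898]
stop 201.7 183.4 r 41.07644271850586 1283.5 [0.5662 0.1904]
stop [(array([188.7, 222.6], dtype=float32), array([0.4771, 0.22  ])), (array([197.9, 141.7], dtype=float32), array([0.6637, 0.1991])), (array([215. , 143.7], dtype=float32), array([0.6585, 0.1596])), (array([205.8, 224.6], dtype=float32), array([0.472 , 0.1814]))]
far 1 [ 0.9969352  -0.07823179  0.6185537  -0.03857698] -0.078311816 [ 0.61855372 -0.03857698] [ 0.61855372 -0.03857698]Traceback (most recent call last):
  File "<stdin>", line 24, in <module>
cv2.error: OpenCV(4.12.0) /io/opencv/modules/imgproc/src/linefit.cpp:50: error: (-215:Assertion failed) count > 0 in function 'fitLine2D_wods'
```

View pics/ym.png

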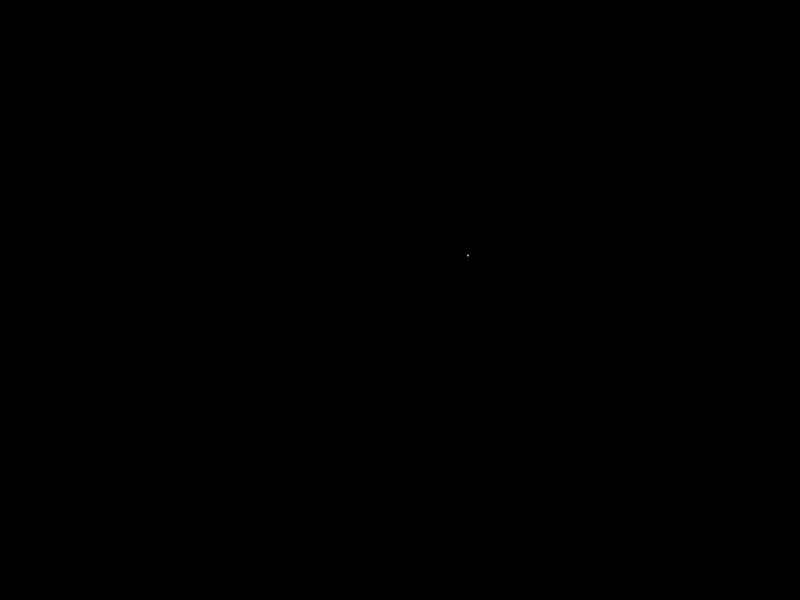

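The yellow mask came out empty, so I need to read the actual hues.

```bash
python3 - <<'E'
from h import *
im=ld('top'); px=im['pixels'].astype(np.uint8); hsv=cv2.cvtColor(px,cv2.COLOR_RGB2HSV)
s=1/1.5625
print(hsv[180:200:1,274], hsv[150:162,250])
sat=hsv[:,:,1]
print(np.percentile(hsv[140:240,215:285,1],[10,50,90]),np.percentile(hsv[140:240,215:285,0],[10,50,90]))
for nm in('top','side'):
    px=ld(nm)['pixels'].astype(np.uint8)
    x=px[130:235,285:390] if nm=='top' else px[80:200,215:300]
    x=cv2.resize(x,None,fx=5.5 if nm=='top' else 5,fy=5.5 if nm=='top' else 5,interpolation=cv2.INTER_CUBIC)
    cv2.imwrite(f'pics/{nm}z.png',np.clip(x[:,:,::-1]*1.4,0,255).astype(np.uint8)); print(x.shape)
E
```

```text
[[ 31 128 132]
 [ 30 124 134]
 [ 31 126 134]
 [ 31 127 133]
 [ 30 125 133]
 [ 31 126 132]
 [ 30 122 132]
 [ 30 126 132]
 [ 31 124 132]
 [ 30 124 132]
 [ 30 121 133]
 [ 30 123 131]
 [ 30 123 131]
 [ 30 120 132]
 [ 30 122 132]
 [ 30 119 131]
 [ 29 117 126]
 [ 29 111 126]
 [ 29 113 129]
 [ 29 110 130]] [[ 21  94 130]
 [ 19 100 130]
 [ 19  99 129]
 [ 18 103 129]
 [ 19  98 128]
 [ 20  97 129]
 [ 25 111 131]
 [ 30 126 130]
 [ 31 130 135]
 [ 30 128 133]
 [ 28 121 114]
 [ 22  97 116]]
[ 90. 100. 127.] [18. 21. 58.]
(578, 578, 3)
(600, 425, 3)
```

View pics/topz.png

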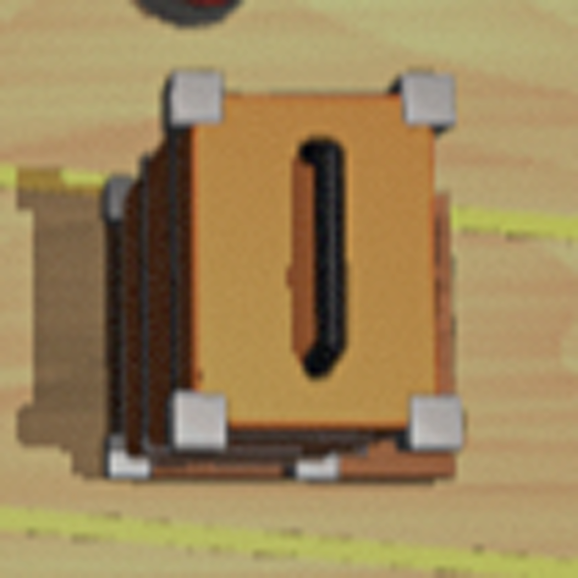

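View pics/sidez.png

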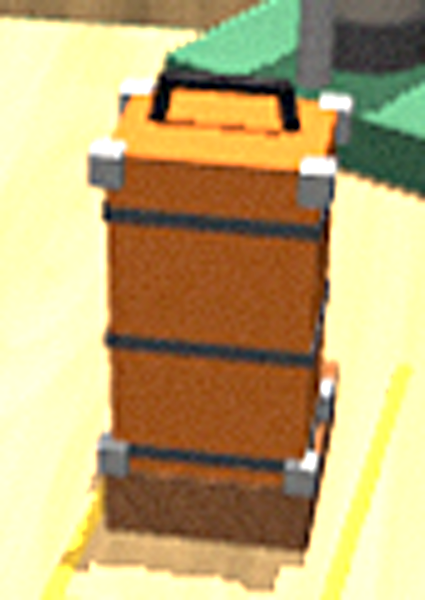

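```bash
python3 - <<'E'
from h import *
im=ld('top'); px=im['pixels'].astype(np.uint8); hsv=cv2.cvtColor(px,cv2.COLOR_RGB2HSV)
s=1/1.5625
m=cv2.inRange(hsv,np.array((27,105,80)),np.array((34,255,255)))
ys,xs=np.nonzero(m); X=xs/s;Y=ys/s
for nm,y0,y1 in(('far',lambda x:245+(x-340)*.09,0),('near',lambda x:341+(x-330)*.09,0)):
    sel=(abs(Y-y0(X))<9)&(X>340)&(X<622)&((abs(X-428)>8))
    P=np.array([ray(im,u,v,0)[:2] for u,v in zip(xs[sel],ys[sel])])
    l=cv2.fitLine(P.astype(np.float32),cv2.DIST_HUBER,0,.001,.001).ravel(); print(nm,sel.sum(),l,'ang',np.arctan2(-l[0] if l[1]<0 else l[0],abs(l[1])),P.min(0).round(3),P.max(0).round(3))
Z=lambda x,y:(285+x/5.5,130+y/5.5)
for n,x,y,z in[('topFL(far)',191,95,.24),('topBL',434,95,.24),('topFR',194,428,.24),('topBR',436,426,.24),('handle a',326,150,.265),('handle b',326,360,.265),('skid rear near',455,457,.045),('skid rear far',450,195,.045),('skid front near bottom',105,478,0.0),('skid rear near bot',455,480,0),('side front far',0,0,0)]:
    print(n,ray(im,*Z(x,y),z)[:2].round(4))
im=ld('side');Z=lambda x,y:(215+x/5,80+y/5)
for n,x,y,z in [('front far bot',106,528,0),('front near bot',305,548,0),('top front far',103,152,.24),('top front near',322,172,.24)]: print(n,ray(im,*Z(x,y),z)[:2].round(4))
E
```

```text
far 390 [ 0.10984439  0.9939488   0.6200177  -0.0317189 ] ang 0.11006648 [ 0.59  -0.275] [0.646 0.157]
near 667 [ 0.11012698  0.9939175   0.46630573 -0.05558187] ang 0.11035081 [ 0.441 -0.258] [0.494 0.158]
topFL(far) [ 0.6003 -0.0502]
topBL [ 0.599  -0.1299]
topFR [ 0.491  -0.0474]
topBR [ 0.4903 -0.1254]
handle a [ 0.5761 -0.0879]
handle b [ 0.5097 -0.0852]
skid rear near [ 0.4916 -0.1867]
skid rear far [ 0.6015 -0.1899]
skid front near bottom [ 0.4878 -0.047 ]
skid rear near bot [ 0.4842 -0.199 ]
side front far [ 0.7011 -0.0067]
front far bot [ 0.6057 -0.0502]
front near bot [ 0.4891 -0.0496]
top front far [ 0.6004 -0.0437]
top front near [ 0.4911 -0.0397]
```

Measured layout:

| Item | Value |
|---|---|
| Lane direction | (0.110, 0.994) |
| Home | about (0.5625, 0.130) |
| Case | about (0.546, -0.089), skewed about 0.08 rad |
| Tin | (0.553, 0.1075) |
| Mat | (0.7006, 0.0968) |

I'll raise and turn the tool, then travel to behind the tin.

Emit:
{"method": "step_arm", "body": {
  "increments": "0 0 -1 0 0 0.96; 0 0 -1 0 0 0.96; 0 0 -1 0 0 0.96; 0 0 -1 0 0 0.96; 0 0 -1 0 0 0.96; 0 0 0 0 0 0",
  "fingers": 0,
  "newtons": 60
}}

```text
t: 0.6
tool_pos: [0.2489, -0.5751, 0.3629]
tool_rot: [2.135, -2.298, 0.013]
contact_force: [-0.3, -0.7, 1.3]
opening: 0.0427
```

Emit:
{"method": "step_arm", "body": {
  "increments": "-0.93 -0.24 0 0 0 0; -0.93 -0.24 0 0 0 0; -0.93 -0.24 0 0 0 0; -0.93 -0.24 0 0 0 0; -0.93 -0.24 0 0 0 0; -0.93 -0.24 0 0 0 0; -0.93 -0.24 0 0 0 0; -0.93 -0.24 0 0 0 0; -0.93 -0.24 0 0 0 0; -0.93 -0.24 0 0 0 0; -0.93 -0.24 0 0 0 0; -0.93 -0.24 0 0 0 0"
}}

```text
t: 1.6
tool_pos: [0.3401, -0.299, 0.3551]
tool_rot: [-2.142, 2.298, 0.002]
contact_force: [0.7, -1.1, 0.4]
opening: 0.0429
```

Emit:
{"method": "step_arm", "body": {
  "increments": "-0.93 -0.24 0 0 0 0; -0.93 -0.24 0 0 0 0; -0.93 -0.24 0 0 0 0; -0.93 -0.24 0 0 0 0; -0.93 -0.24 0 0 0 0; -0.93 -0.24 0 0 0 0; -0.93 -0.24 0 0 0 0; -0.93 -0.24 0 0 0 0; -0.93 -0.24 0 0 0 0; -0.93 -0.24 0 0 0 0; -0.93 -0.24 0 0 0 0; 0 0 0 0 0 0"
}}

```text
t: 2.6
tool_pos: [0.4245, -0.047, 0.3551]
tool_rot: [-2.147, 2.293, 0.003]
contact_force: [0.7, -0.4, -0.0]
opening: 0.0428
```

Emit:
{"method": "step_arm", "body": {
  "increments": "-0.93 -0.24 0 0 0 0; -0.93 -0.24 0 0 0 0; -0.93 -0.24 0 0 0 0; -0.93 -0.24 0 0 0 0; -0.93 -0.24 0 0 0 0; -0.93 -0.24 0 0 0 0; -0.93 -0.24 0 0 0 0; 0 0 1 0 0 0; 0 0 1 0 0 0; 0 0 1 0 0 0; 0 0 1 0 0 0; 0 0 1 0 0 0"
}}

```text
t: 3.6
tool_pos: [0.4771, 0.1088, 0.2292]
tool_rot: [2.141, -2.297, -0.001]
contact_force: [-0.1, 0.2, -0.1]
opening: 0.0428
```

Emit:
{"method": "step_arm", "body": {
  "increments": "0 0 1 0 0 0; 0 0 1 0 0 0; 0 0 1 0 0 0; 0 0 1 0 0 0; 0 0 1 0 0 0; 0 0 0 0 0 0; 0 0 0 0 0 0"
}}

```text
t: 4.18
tool_pos: [0.476, 0.1088, 0.1044]
tool_rot: [2.139, -2.296, -0.004]
contact_force: [0.7, -0.1, 0.9]
opening: 0.0427
```

```bash
python3 - <<'E'
from h import *
o=ctrl.get_obs();print(o['tool_pos'],o['tool_rot'])
for n in('top','side'):
    im=grab(n)
    cv2.imwrite(f'pics/{n}1.png',cv2.resize(np.array(im['pixels'])[:,:,::-1],(800,600)))
E
```

```text
[0.47596024 0.10880152 0.10438703] [ 2.13852077 -2.29622449 -0.00436974]
```

View pics/top1.png

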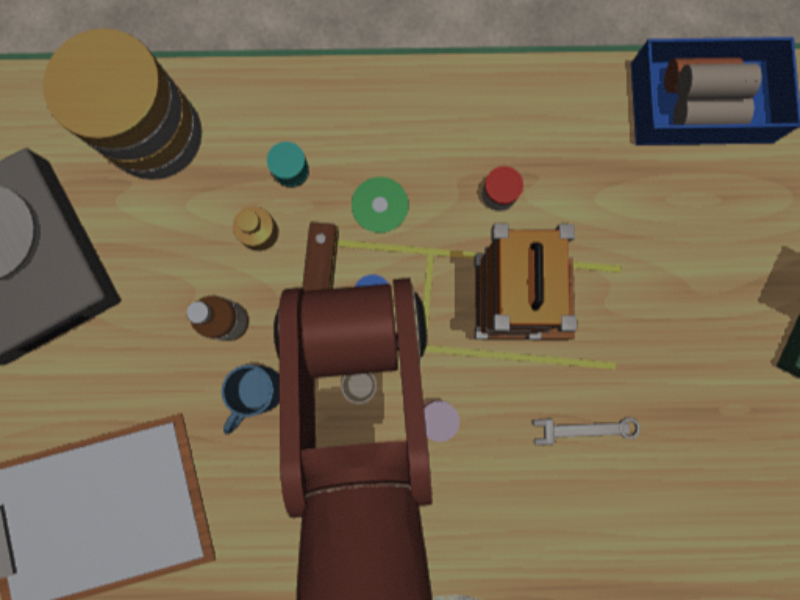

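View pics/side1.png

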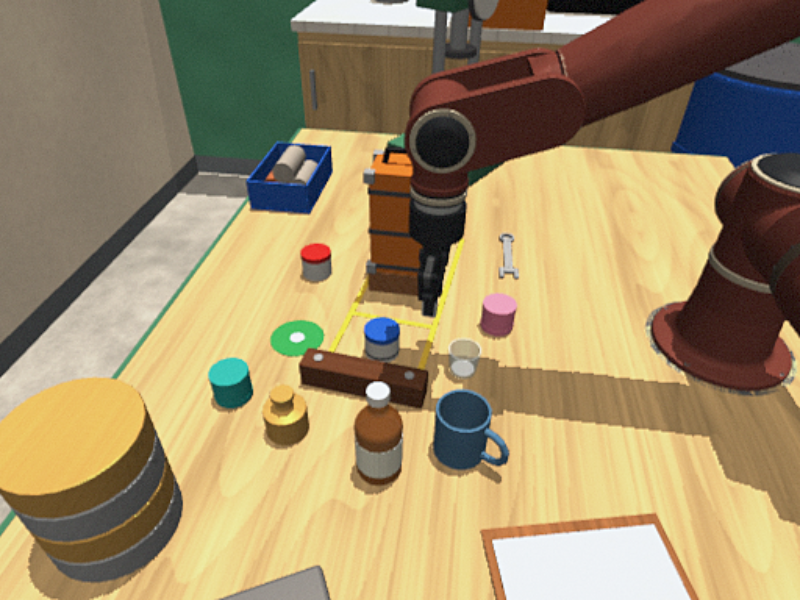

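The gripper stands behind the tin and clear of the beaker at (359,384). The wrist fork is wide, spanning columns 277-427. I'll work out its height now, since it matters for pushing the case.

```bash
python3 - <<'E'
from h import *
im=ld('side')
for z in(.1,.2,.25,.3,.35,.4,.45,.5): print(z,proj(im,(.476,.1088,z))*1.5625, proj(ld('top'),(.476,.1088,z))*1.5625)
t=ld('top')
for z in(.35,.4,.45): print(z,[ray(t,u/1.5625,v/1.5625,z)[:2].round(3) for u,v in((277,330),(427,330),(350,285),(350,375))])
E
```

```text
0.1 [432.57928652 308.79648968] [369.55584201 345.65802312]
0.2 [436.06237473 253.39851245] [364.89370965 342.10758491]
0.25 [438.02319242 222.21201154] [362.04506675 339.93820621]
0.3 [440.1558082  188.29308877] [358.74105716 337.42204386]
0.35 [442.48383474 151.26618799] [354.86300747 334.46872234]
0.4 [445.03541977 110.68362431] [350.24708445 330.95347476]
0.45 [447.84438963  66.00739468] [344.66055536 326.69906393]
0.5 [450.95175749  16.58519143] [337.76131314 321.44495887]
0.35 [array([0.482, 0.182]), array([0.479, 0.04 ]), array([0.523, 0.113]), array([0.438, 0.114])]
0.4 [array([0.478, 0.172]), array([0.476, 0.042]), array([0.516, 0.109]), array([0.438, 0.109])]
0.45 [array([0.474, 0.162]), array([0.472, 0.044]), array([0.509, 0.104]), array([0.438, 0.105])]
```

Emit:
{"method": "step_arm", "body": {
  "increments": "-0.17 0 1 0 0 0; 0 0 1 0 0 0; 0 0 1 0 0 0; 0 0 0.8 0 0 0; 0 0 0 0 0 0; 0 0 0 0 0 0"
}}

```text
t: 4.78
tool_pos: [0.4785, 0.1137, 0.0123]
tool_rot: [-2.141, 2.299, -0.001]
contact_force: [0.7, -0.5, 0.7]
opening: 0.0426
```

Emit:
{"method": "step_arm", "body": {
  "increments": "0 -0.4 0 0 0 0; 0 -0.4 0 0 0 0; 0 -0.4 0 0 0 0; 0 -0.4 0 0 0 0; 0 -0.4 0 0 0 0; 0 -0.4 0 0 0 0; 0 -0.4 0 0 0 0; 0 -0.4 0 0 0 0; 0 -0.4 0 0 0 0; 0 0 0 0 0 0"
}}

```text
t: 5.62
tool_pos: [0.5703, 0.107, 0.0118]
tool_rot: [-2.139, 2.298, -0.003]
contact_force: [0.2, -0.4, -0.1]
opening: 0.0431
```

```bash
python3 - <<'E'
from h import *
o=ctrl.get_obs();print(o['tool_pos'],o['tool_rot'])
for n in('top','side'):
    im=grab(n)
    cv2.imwrite(f'pics/{n}2.png',cv2.resize(np.array(im['pixels'])[:,:,::-1],(800,600)))
E
```

```text
[0.57033658 0.1070428  0.01179253] [-2.13902136  2.29773527 -0.00345389]
```

View pics/side2.png

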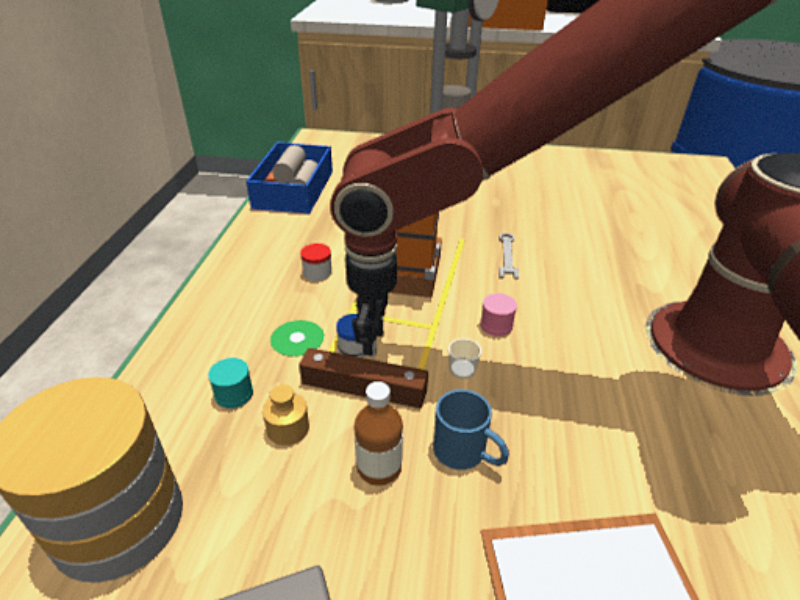

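The tin is sliding upright ahead of the fingers, with its lid near (350,328). I'll continue to about 8 mm short of the target.

Emit:
{"method": "step_arm", "body": {
  "increments": "0 -0.4 0 0 0 0; 0 -0.4 0 0 0 0; 0 -0.4 0 0 0 0; 0 -0.4 0 0 0 0; 0 -0.4 0 0 0 0; 0 -0.4 0 0 0 0; 0 -0.4 0 0 0 0; 0 -0.4 0 0 0 0; 0 -0.3 0 0 0 0; 0 -0.2 0 0 0 0; 0 0 0 0 0 0; 0 0 0 0 0 0"
}}

```text
t: 6.72
tool_pos: [0.6604, 0.1007, 0.0115]
tool_rot: [-2.141, 2.299, -0.001]
contact_force: [0.3, -0.7, -0.3]
opening: 0.0427
```

```bash
cat > m.py <<'E'
from h import *
import sys
k=sys.argv[1]
o=ctrl.get_obs();print(o['tool_pos'],o['contact_force'])
for n in('top','side'):
    im=grab(n); px=np.array(im['pixels']); hsv=cv2.cvtColor(px,cv2.COLOR_RGB2HSV)
    cv2.imwrite(f'pics/{n}{k}.png',cv2.resize(px[:,:,::-1],(800,600)))
    m=cv2.inRange(hsv,np.array((108,150,60)),np.array((125,255,255)))
    for c in cv2.findContours(m,cv2.RETR_EXTERNAL,cv2.CHAIN_APPROX_NONE)[0]:
        if cv2.contourArea(c)>60:
            (x,y,w,h)=cv2.boundingRect(c); u,v=x+w/2,y+h/2
            print(n,'blue',(u*1.5625,v*1.5625),w,h,'lid',ray(im,u,v,.045)[:2].round(4))
E
python3 m.py 3
```

```text
[0.66042201 0.10068674 0.0114953 ] [ 0.25614929 -0.71739134 -0.28049141]
top blue (723.4375, 83.59375) 98 59 lid [ 0.8686 -0.4328]
side blue (291.40625, 318.75) 11 16 lid [0.7039 0.1029]
side blue (267.1875, 176.5625) 26 42 lid [ 0.9088 -0.3831]
side blue (735.9375, 117.1875) 82 64 lid [-0.3095 -0.9777]
```

View pics/side3.png

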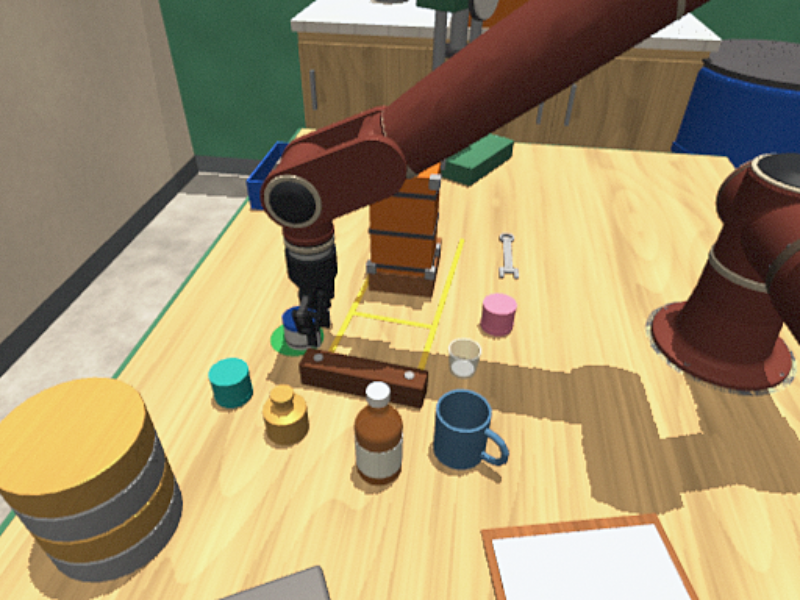

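View pics/top3.png

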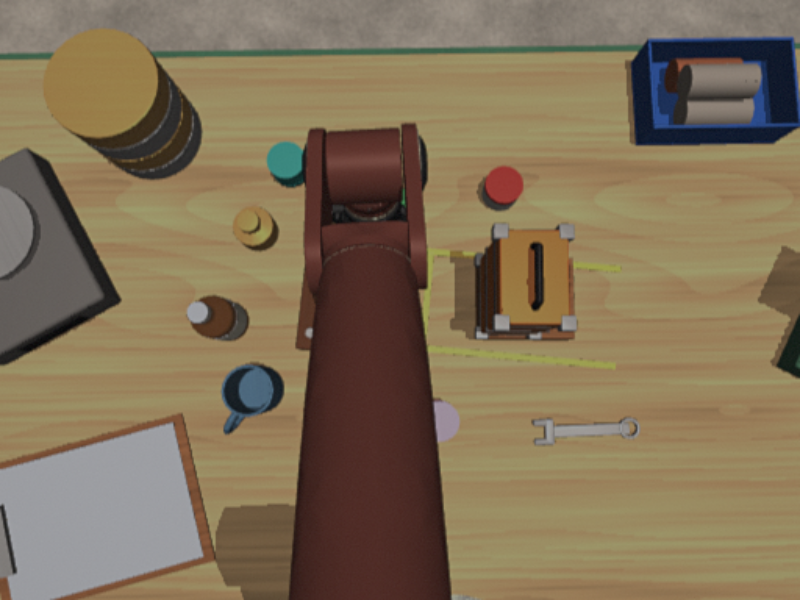

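The tin stands upright on the mat. Its lid's left edge at (283,318) puts its centre near x 0.688, against a target of 0.70. I'll push about 11 mm more, then back off and look.

Emit:
{"method": "step_arm", "body": {
  "increments": "0 -0.24 0 0 0 0; 0 -0.2 0 0 0 0; 0 0 0 0 0 0; 0 0 0 0 0 0; 0 0.3 0 0 0 0; 0 0.6 0 0 0 0; 0 0.9 0 0 0 0; 0 0 -1 0 0 0; 0 0 -1 0 0 0; 0 0.4 -1 0 0 0; 0 0.8 -1 0 0 0; 0 0.8 -1 0 0 0"
}}

```text
t: 7.82
tool_pos: [0.5751, 0.1067, 0.1374]
tool_rot: [-2.141, 2.299, -0.0]
contact_force: [0.7, 0.2, -0.2]
opening: 0.0427
```

Emit:
{"method": "step_arm", "body": {
  "increments": "0 1 -1 0 0 0; 0 1 -1 0 0 0; 0 1 -1 0 0 0; 0 1 -1 0 0 0; 0 1 -1 0 0 0; 0 1 -1 0 0 0; 0 1 -1 0 0 0; 0 1 -1 0 0 0; 0 1 -1 0 0 0; 0 0 0 0 0 0"
}}

```text
t: 8.65
tool_pos: [0.3501, 0.1232, 0.368]
tool_rot: [-2.136, 2.29, -0.01]
contact_force: [1.0, 0.3, 1.6]
opening: 0.0425
```

```bash
python3 m.py 4
```

```text
[0.35007688 0.12324108 0.36802833] [0.99994418 0.33366945 1.63735017]
top blue (378.125, 196.875) 24 24 lid [0.6995 0.0966]
top blue (724.21875, 83.59375) 97 59 lid [ 0.8686 -0.434 ]
side blue (293.75, 317.96875) 22 17 lid [0.7007 0.1004]
side blue (289.84375, 178.125) 55 46 lid [ 0.8545 -0.384 ]
side blue (735.9375, 116.40625) 82 63 lid [-0.3116 -0.9844]
```

View pics/top4.png

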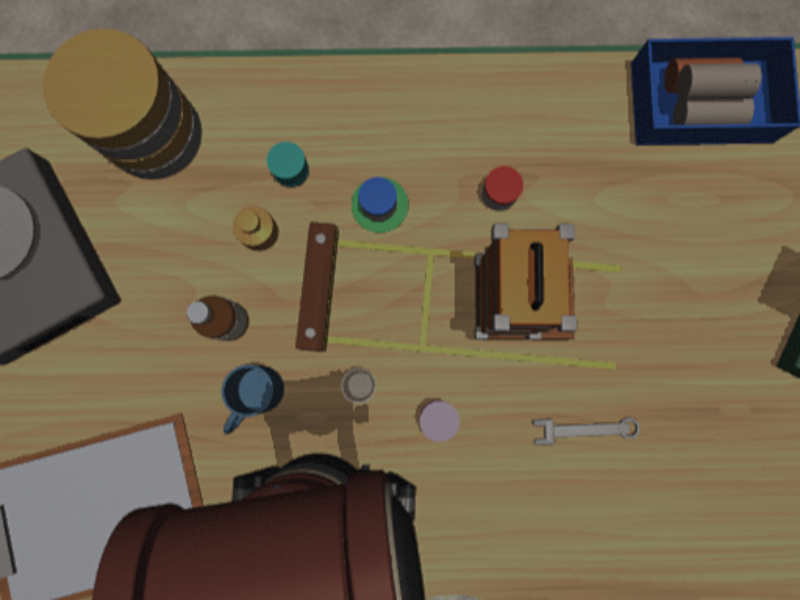

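View pics/side4.png

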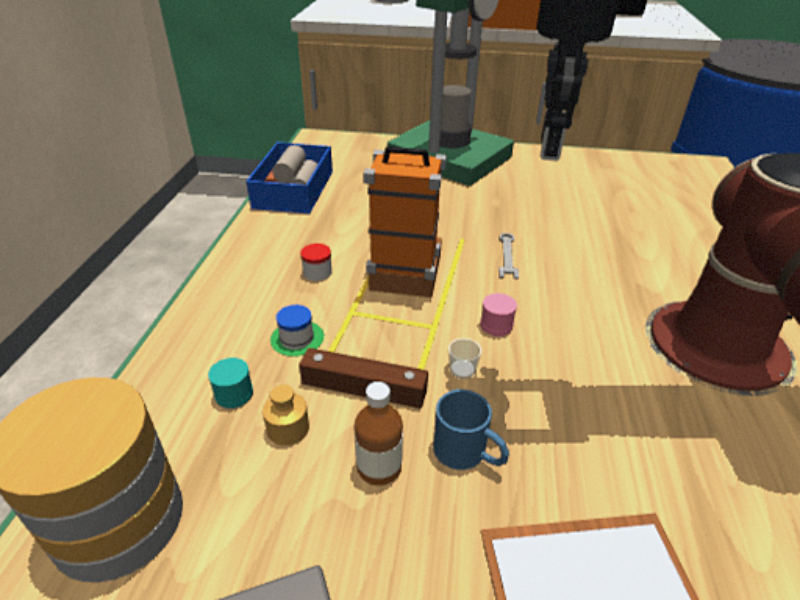

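The tin is upright at (378,197), about 1 mm from the mat centre, and the case and bystanders are unmoved. Next I'll turn the tool and go behind the case.

Emit:
{"method": "step_arm", "body": {
  "increments": "0 0 0 0 0 -0.95; 0 0 0 0 0 -0.95; 0 0 0 0 0 -0.95; 0 0 0 0 0 -0.95; 0 0 0 0 0 -0.95; 0 0 0 0 0 -0.95; 0 0 0 0 0 -0.95; 0 0 0 0 0 -0.95; 0 0 0 0 0 -0.95; 0 0 0 0 0 -0.95; 0 0 0 0 0 -0.95; 0 0 0 0 0 -0.95",
  "fingers": 1
}}

```text
t: 9.75
tool_pos: [0.3517, 0.1225, 0.3587]
tool_rot: [3.043, -0.773, -0.006]
contact_force: [-0.4, -0.5, 0.6]
opening: 0.085
```

Emit:
{"method": "step_arm", "body": {
  "increments": "0 0 0 0 0 -0.95; 0 0 0 0 0 -0.95; 0 0 0 0 0 -0.95; 0 0 0 0 0 -0.95; 0 0 0 0 0 -0.95; 0 0 0 0 0 0"
}}

```text
t: 10.25
tool_pos: [0.3517, 0.1225, 0.3589]
tool_rot: [3.141, -0.041, -0.006]
contact_force: [0.3, -0.5, 0.3]
opening: 0.0848
```

Emit:
{"method": "step_arm", "body": {
  "increments": "0.8 0.6 0 0 0 0; 0.8 0.6 0 0 0 0; 0.8 1 0 0 0 0; 0 1 0 0 0 0; 0 1 0 0 0 0; 0 1 0 0 0 0; 0 1 0 0 0 0; 0 1 0 0 0 0; 0 1 0 0 0 0; 0 1 0 0 0 0; 0 1 0 0 0 0; 0 1 0 0 0 0"
}}

```text
t: 11.25
tool_pos: [0.4037, -0.1602, 0.3595]
tool_rot: [-3.14, 0.048, 0.003]
contact_force: [-0.5, -0.1, 0.3]
opening: 0.0852
```

Emit:
{"method": "step_arm", "body": {
  "increments": "0 1 0 0 0 0; 0 1 0 0 0 0; 0 1 0 0 0 0; 0 1 0 0 0 0; 0.5 1 0 0 0 0; 0.8 0.5 0 0 0 0; 1 0 0 0 0 0; 1 0 0 0 0 0; 1 0 0 0 0 0; 1 0 0 0 0 0; 0.5 0 0 0 0 0; 0 0 0 0 0 0"
}}

```text
t: 12.25
tool_pos: [0.5469, -0.3, 0.3579]
tool_rot: [-3.138, 0.044, 0.005]
contact_force: [-0.2, 0.9, -0.3]
opening: 0.0854
```

Emit:
{"method": "step_arm", "body": {
  "increments": "0 0 0 0.85 0 0; 0 0 0 0.85 0 0; 0 0 0 0.8 0 0; 0 0.25 0.97 0 0 0; 0 0.25 0.97 0 0 0; 0 0.25 0.97 0 0 0; 0 0.25 0.97 0 0 0; 0 0.25 0.97 0 0 0; 0 0.25 0.97 0 0 0; 0 0.25 0.97 0 0 0; 0 0.25 0.97 0 0 0; 0 0 0 0 0 0"
}}

```text
t: 13.25
tool_pos: [0.5414, -0.2983, 0.1534]
tool_rot: [-2.884, 0.044, 0.01]
contact_force: [-0.2, 0.8, -0.3]
opening: 0.0853
```

```bash
python3 m.py 5
```

```text
[ 0.54136432 -0.29829638  0.15344462] [-0.15820913  0.84327474 -0.31214742]
top blue (378.125, 196.875) 24 24 lid [0.6995 0.0966]
top blue (724.21875, 83.59375) 97 59 lid [ 0.8686 -0.434 ]
side blue (293.75, 317.96875) 22 17 lid [0.7007 0.1004]
side blue (289.84375, 178.125) 55 44 lid [ 0.8545 -0.384 ]
side blue (794.53125, 129.6875) 7 30 lid [-0.4424 -0.9043]
side blue (691.40625, 110.15625) 25 55 lid [-0.1947 -1.016 ]
```

View pics/top5.png

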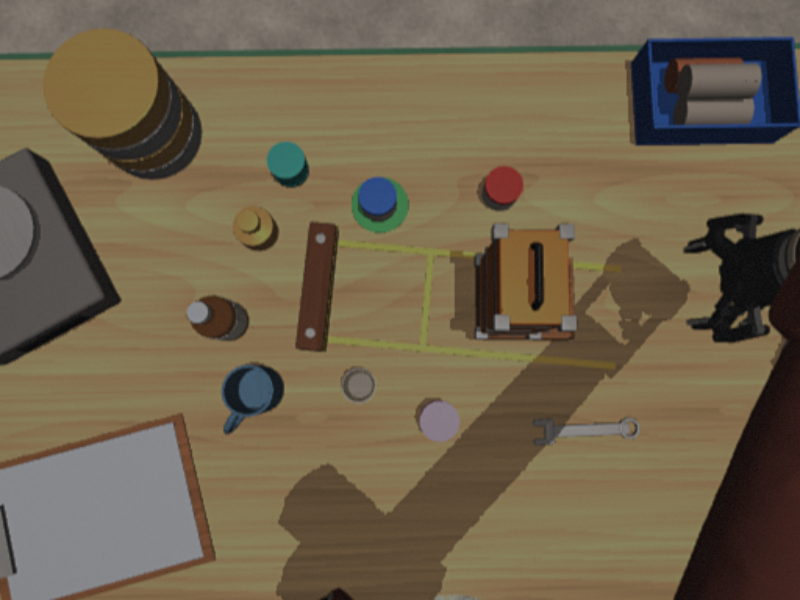

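View pics/side5.png

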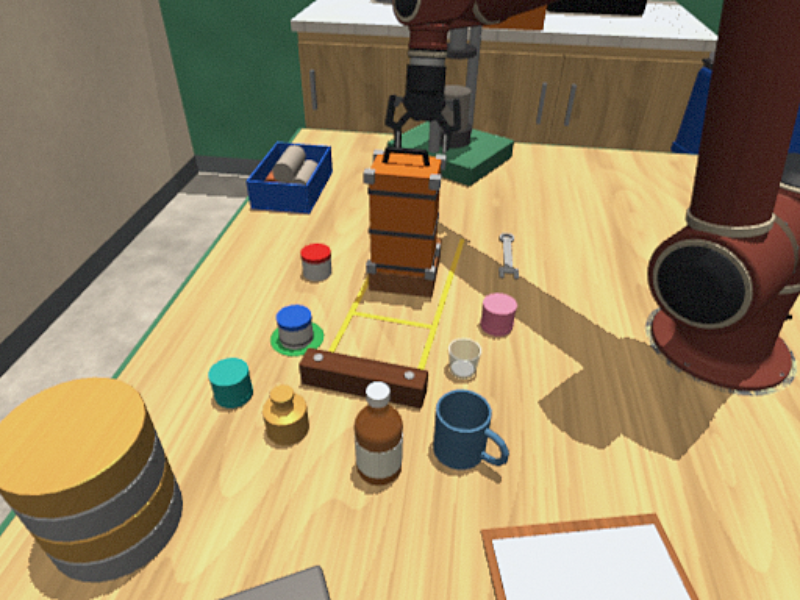

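The case, tin, and bystanders are all undisturbed. The gripper is at (745,275), aligned behind the case and tilted back so the wrist will clear the box. Next I'll move forward, descend, and set it just behind the skid.

Emit:
{"method": "step_arm", "body": {
  "increments": "0.15 -0.97 0.25 0 0 0; 0 -0.97 0.25 0 0 0; 0 -0.5 0.12 0 0 0; 0 0.25 0.97 0 0 0; 0 0.25 0.97 0 0 0; 0 0.25 0.97 0 0 0; 0 0.25 0.97 0 0 0; 0 0.25 0.97 0 0 0; 0 0.15 0.6 0 0 0; 0 0 0 0 0 0; 0 0 0 0 0 0"
}}

```text
t: 14.27
tool_pos: [0.551, -0.2382, 0.0209]
tool_rot: [-2.891, 0.039, -0.005]
contact_force: [-0.3, -0.0, 1.0]
opening: 0.0857
```

```bash
python3 m.py 6|head -1; python3 -c "
import numpy as np
from h import *
print(cv2.Rodrigues(np.array(ctrl.get_obs()['tool_rot']))[0].round(3))"
```

```text
[ 0.5509801  -0.23824135  0.02086876] [-0.25077766 -0.00733564  0.99443723]
[[ 1.    -0.026  0.01 ]
 [-0.027 -0.969  0.245]
 [ 0.003 -0.245 -0.969]]
```

View pics/top6.png

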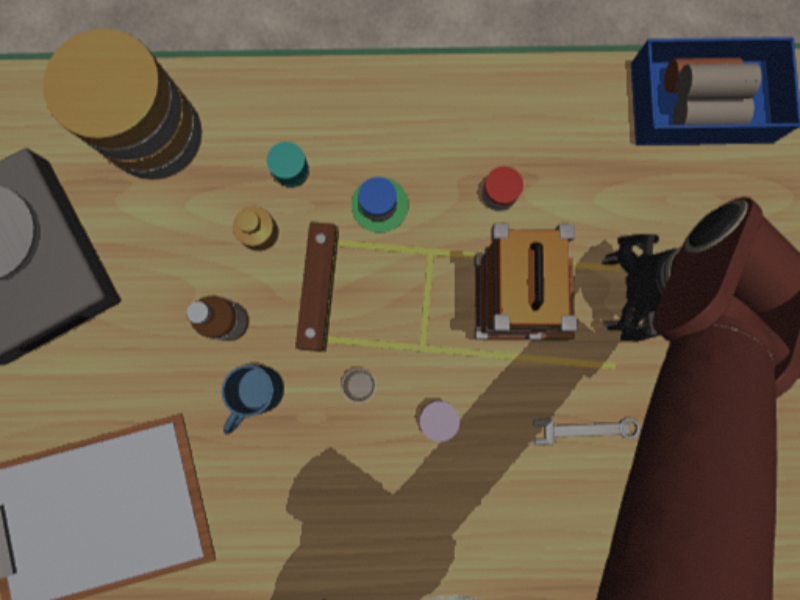

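View pics/side6.png

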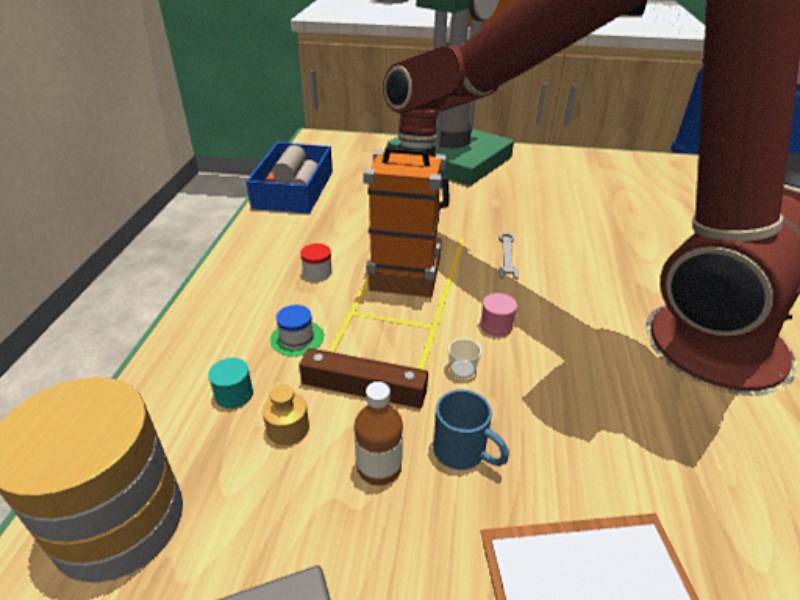

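The gripper is level with the skid, about 40 mm behind it, and the wrist at (720,225) is well clear of the box. I'll lower another 12 mm and approach to contact.

Emit:
{"method": "step_arm", "body": {
  "increments": "-0.2 0.12 0.47 0 0 0; 0 -0.45 0.12 0 0 0; 0 -0.4 0.1 0 0 0; 0 -0.3 0.07 0 0 0; 0 -0.2 0.05 0 0 0; 0 0 0 0 0 0"
}}

```text
t: 14.87
tool_pos: [0.5468, -0.2015, 0.0085]
tool_rot: [-2.891, 0.037, -0.005]
contact_force: [-0.4, 0.0, 0.2]
opening: 0.0853
```

Emit:
{"method": "step_arm", "body": {
  "increments": "0 -0.2 0.05 0 0 0; 0 -0.2 0.05 0 0 0; 0 -0.2 0.05 0 0 0; 0 0 0 0 0 0"
}}

```text
t: 15.2
tool_pos: [0.5477, -0.1888, 0.0088]
tool_rot: [-2.895, 0.038, -0.007]
contact_force: [0.9, -4.3, -0.7]
opening: 0.0859
```

```bash
python3 m.py 7|head -1
```

```text
[ 0.54768892 -0.18876211  0.00884467] [ 0.92477813 -4.31601829 -0.73074146]
```

View pics/top7.png

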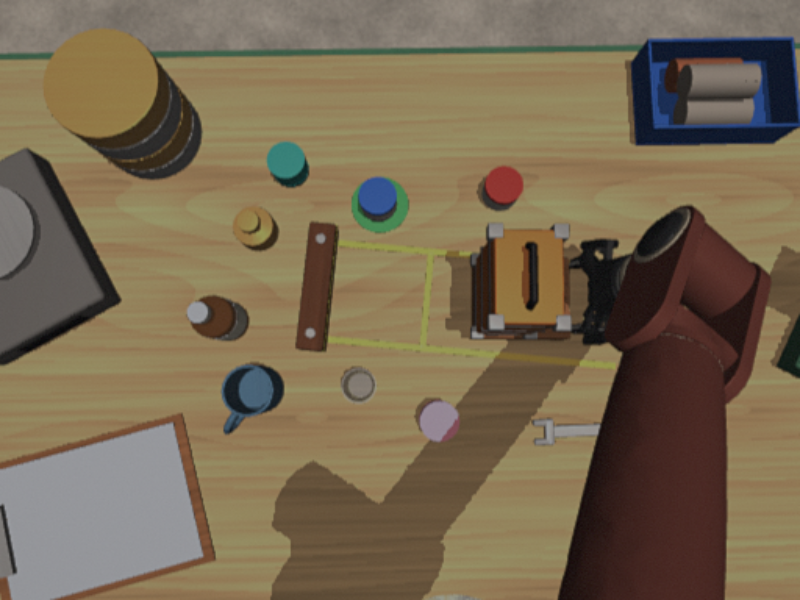

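Both fingers are flat on the skid, and the case has moved about 6 mm and stands upright. I'll push along the lane while turning it square.

Emit:
{"method": "step_arm", "body": {
  "increments": "-0.02 -0.3 0.08 0 0.02 0.07; -0.02 -0.39 0.1 0 0.02 0.07; -0.02 -0.39 0.1 0 0.02 0.07; -0.02 -0.39 0.1 0 0.02 0.07; -0.02 -0.39 0.1 0 0.02 0.07; -0.02 -0.39 0.1 0 0.02 0.07; -0.02 -0.39 0.1 0 0.02 0.07; -0.02 -0.39 0.1 0 0.02 0.07; -0.02 -0.39 0.1 0 0.02 0.07; -0.02 -0.39 0.1 0 0.02 0.07; -0.02 -0.2 0.05 0 0.02 0.07; 0 0 0 0 0 0"
}}

```text
t: 16.3
tool_pos: [0.5484, -0.0843, 0.0087]
tool_rot: [-2.89, 0.154, -0.024]
contact_force: [0.2, -2.9, 0.6]
opening: 0.0853
```

```bash
python3 m.py 8|head -1; python3 - <<'E'
from h import *
print(cv2.Rodrigues(np.array(ctrl.get_obs()['tool_rot']))[0].round(3))
px=ld('top')['pixels'][110:240,230:370]
cv2.imwrite('pics/top8z.png',np.clip(cv2.resize(px,None,fx=4.5,fy=4.5,interpolation=cv2.INTER_CUBIC)[:,:,::-1]*1.4,0,255).astype(np.uint8))
E
```

```text
[ 0.54843115 -0.0843422   0.00874809] [ 0.16205654 -2.90414053  0.57762046]
[[ 0.994 -0.103  0.029]
 [-0.107 -0.964  0.245]
 [ 0.003 -0.247 -0.969]]
```

View pics/top8z.png

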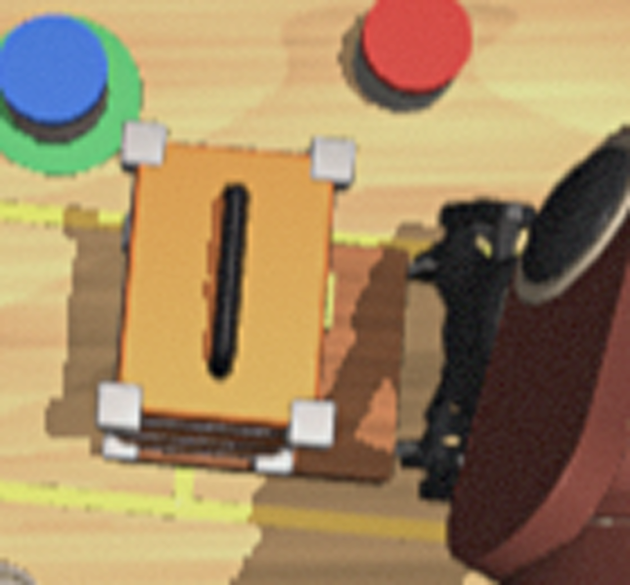

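View pics/side8.png

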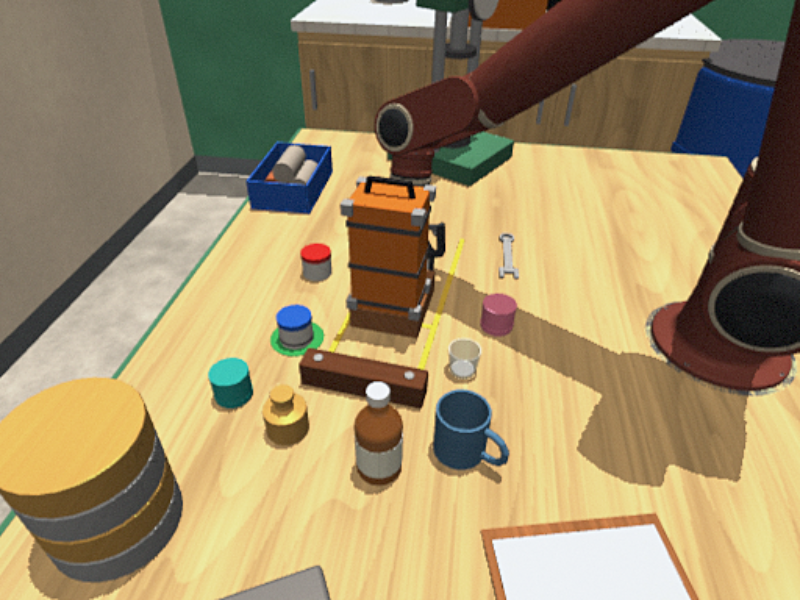

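The case is nearly square to the lane and upright, with both fingertips on the skid rear at (410,265) and (400,455) in the zoom. I'll measure its lateral offset.

```bash
cat > case.py <<'E'
from h import *
import sys
# orange top face by colour, minAreaRect on z=.24 plane
im=ld('top'); hsv=cv2.cvtColor(im['pixels'].astype(np.uint8),cv2.COLOR_RGB2HSV)
m=cv2.inRange(hsv,np.array((10,130,140)),np.array((20,255,255))); m[:, :int(200)]=0; m[:90]=0; m[260:]=0
m=cv2.morphologyEx(m,cv2.MORPH_OPEN,np.ones((3,3)))
c=max(cv2.findContours(m,cv2.RETR_EXTERNAL,cv2.CHAIN_APPROX_NONE)[0],key=cv2.contourArea)
P=np.array([ray(im,p[0][0],p[0][1],.24)[:2] for p in c],np.float32)
r=cv2.minAreaRect(P); print('rect',r)
d=np.array([.11,.994]); n=np.array([-.994,.11]); C=np.array(r[0])
print('bay x',C@d-.191,'y',C@n+.5447)
B=cv2.boxPoints(r); e=B[1]-B[0]; f=B[2]-B[1]
s=e if np.linalg.norm(e)<np.linalg.norm(f) else f   # short side along case x
s=s*np.sign(s[1]); print('askew(+ccw)',np.arctan2(s@n,s@d))
E
python3 case.py; python3 - <<'E'
from h import *
im=ld('top')
for n,x,y,z in[('skid rf',407,250,.045),('skid rn',388,478,.045),('tFf',134,148,.24),('tRf',334,160,.24),('tFn',117,408,.24),('tRn',315,425,.24)]: print(n,ray(im,230+x/4.5,110+y/4.5,z)[:2].round(4))
E
```

```text
rect ((0.5562558770179749, 0.022267989814281464), (0.07802578061819077, 0.10733115673065186), 83.88670349121094)
bay x -0.10767747165262699 y -0.005768862876296077
askew(+ccw) 0.00351808487326505
skid rf [ 0.6031 -0.0829]
skid rn [ 0.4865 -0.0692]
tFf [0.6101 0.0576]
tRf [ 0.6039 -0.0224]
tFn [0.5057 0.0662]
tRn [ 0.4976 -0.0116]
```

The case is square (0.004 rad), 6 mm off the lane's middle, with 108 mm to go. I'll push 95 mm along the lane with a slight lateral correction.

Emit:
{"method": "step_arm", "body": {
  "increments": "-0.03 -0.3 0.08 0 0 0; -0.03 -0.39 0.1 0 0 0; -0.03 -0.39 0.1 0 0 0; -0.03 -0.39 0.1 0 0 0; -0.03 -0.39 0.1 0 0 0; -0.03 -0.39 0.1 0 0 0; -0.03 -0.39 0.1 0 0 0; -0.03 -0.39 0.1 0 0 0; -0.03 -0.39 0.1 0 0 0; -0.02 -0.25 0.06 0 0 0; 0 0 0 0 0 0"
}}

```text
t: 17.32
tool_pos: [0.5516, 0.011, 0.0086]
tool_rot: [-2.888, 0.154, -0.024]
contact_force: [0.8, -3.5, 1.1]
opening: 0.0853
```

```bash
python3 m.py 9|head -1; python3 case.py
```

```text
[0.55157099 0.01098936 0.00863816] [ 0.7529579  -3.54571835  1.13958605]
rect ((0.5593491792678833, 0.1176455169916153), (0.07775337249040604, 0.10638046264648438), 83.79554748535156)
bay x -0.012531946390867243 y 0.0016479226768016941
askew(+ccw) 0.0019276586455281353
```

View pics/top9.png

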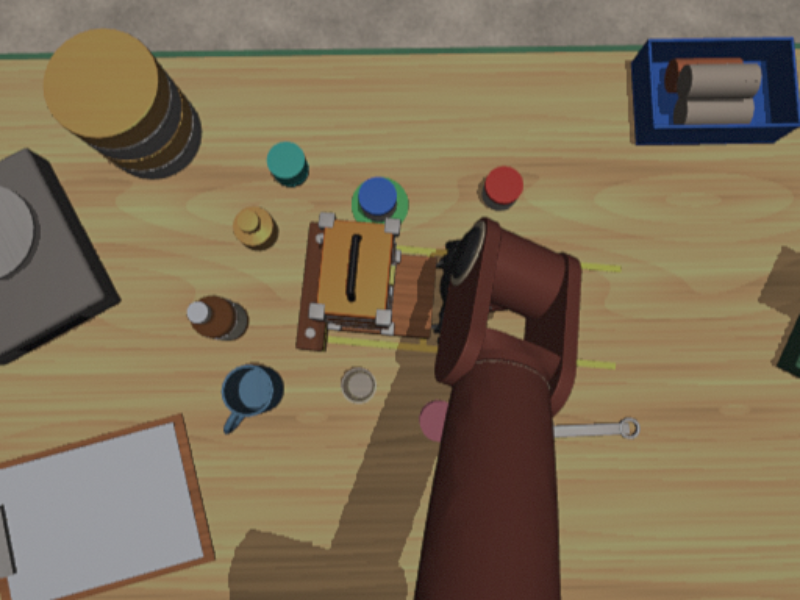

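12.5 mm remain; the case is centred and square, and its top face at (355,270) is clear of the tin. I'll make the last push gently and watch the force.

Emit:
{"method": "step_arm", "body": {
  "increments": "0 -0.1 0.025 0 0 0; 0 -0.1 0.025 0 0 0; 0 -0.1 0.025 0 0 0; 0 -0.1 0.025 0 0 0; 0 0 0 0 0 0"
}}

```text
t: 17.83
tool_pos: [0.5526, 0.0197, 0.0085]
tool_rot: [-2.89, 0.154, -0.024]
contact_force: [0.4, -7.9, 2.6]
opening: 0.0855
```

Emit:
{"method": "step_arm", "body": {
  "increments": "0 -0.06 0.015 0 0 0; 0 -0.06 0.015 0 0 0; 0 0 0 0 0 0"
}}

```text
t: 18.08
tool_pos: [0.5529, 0.0225, 0.0086]
tool_rot: [-2.891, 0.154, -0.024]
contact_force: [-0.6, -8.7, 2.4]
opening: 0.0855
```

```bash
python3 m.py 10|head -1; python3 case.py
```

```text
[0.55289272 0.02247112 0.00856339] [-0.56492976 -8.7134657   2.42497128]
rect ((0.5605640411376953, 0.12879392504692078), (0.07764749974012375, 0.10650589317083359), 84.02104949951172)
bay x -0.0013167939782142701 y 0.0016666748642920615
askew(+ccw) 0.005863302466630895
```

Emit:
{"method": "step_arm", "body": {
  "increments": "0 -0.06 0.015 0 0 0; 0 -0.06 0.015 0 0 0; 0 0 0 0 0 0"
}}

```text
t: 18.43
tool_pos: [0.5531, 0.0245, 0.0086]
tool_rot: [-2.893, 0.154, -0.023]
contact_force: [-2.5, -14.3, 3.5]
opening: 0.0854
```

Emit:
{"method": "step_arm", "body": {
  "increments": "0 -0.06 0.015 0 0 0; 0 -0.06 0.015 0 0 0; 0 0 0 0 0 0"
}}

```text
t: 18.68
tool_pos: [0.5532, 0.0246, 0.0086]
tool_rot: [-2.899, 0.153, -0.023]
contact_force: [-6.8, -24.8, 6.6]
opening: 0.0855
```

```bash
python3 m.py 11|head -1; python3 case.py
```

```text
[0.55317051 0.02462821 0.00858601] [ -6.80615841 -24.82688716   6.63183676]
rect ((0.5604661107063293, 0.12813341617584229), (0.07556712627410889, 0.10859815031290054), 89.06378173828125)
bay x -0.001984112143516542 y 0.0016913617372512624
askew(+ccw) 0.0938747602305617
```

View pics/side11.png

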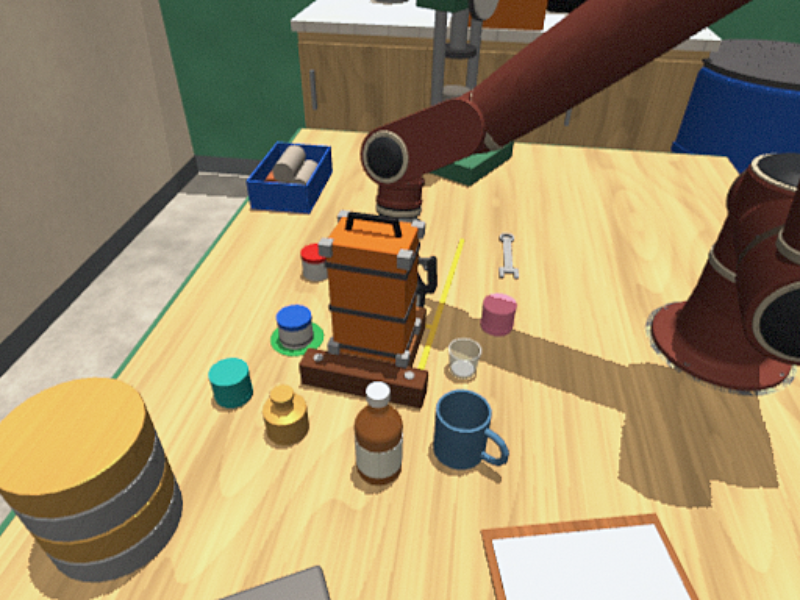

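The force rose to 25 N with no further travel, so the front is against the stop. I'll back away and check; the 0.09 rad reading looks like a mask artefact, but I'll verify it.

Emit:
{"method": "step_arm", "body": {
  "increments": "0 0.12 -0.03 0 0 0; 0 0.12 -0.03 0 0 0; 0 0.4 -0.1 0 0 0; 0 0.8 -0.2 0 0 0; 0 0.9 -0.22 0 0 0; 0 0.9 -0.22 0 0 0; 0 0.9 -0.22 0 0 0; 0 0.9 -0.22 0 0 0; 0 0 0 0 0 0"
}}

```text
t: 19.53
tool_pos: [0.5389, -0.1015, 0.0069]
tool_rot: [-2.888, 0.159, -0.023]
contact_force: [-1.5, -0.4, -0.5]
opening: 0.0853
```

Emit:
{"method": "step_arm", "body": {
  "increments": "0 -0.25 -0.97 0 0 0; 0 -0.25 -0.97 0 0 0; 0 -0.25 -0.97 0 0 0; 0 -0.25 -0.97 0 0 0; 0 0.25 -0.97 0 0 0; 0 0 0 0 0 0"
}}

```text
t: 20.03
tool_pos: [0.5405, -0.1117, 0.1345]
tool_rot: [-2.89, 0.153, -0.034]
contact_force: [0.5, -0.5, 0.5]
opening: 0.0852
```

```bash
cat m.py > /dev/null; python3 m.py 12; python3 case.py; python3 - <<'E'
from h import *
px=ld('top')['pixels'][110:240,180:320]
cv2.imwrite('pics/top12z.png',np.clip(cv2.resize(px,None,fx=4.5,fy=4.5,interpolation=cv2.INTER_CUBIC)[:,:,::-1]*1.4,0,255).astype(np.uint8))
px=ld('side')['pixels'][120:265,165:295]
cv2.imwrite('pics/side12z.png',cv2.resize(px,None,fx=4,fy=4,interpolation=cv2.INTER_CUBIC)[:,:,::-1])
E
```

```text
[ 0.54046967 -0.11173813  0.1345137 ] [ 0.50253035 -0.54505764  0.54544068]
top blue (378.125, 196.875) 24 24 lid [0.6995 0.0966]
top blue (723.4375, 83.59375) 98 59 lid [ 0.8686 -0.4328]
side blue (293.75, 317.96875) 22 17 lid [0.7007 0.1004]
side blue (289.0625, 178.125) 54 46 lid [ 0.8563 -0.3837]
side blue (735.9375, 121.875) 82 70 lid [-0.2976 -0.9385]
rect ((0.5604660511016846, 0.1281299889087677), (0.07557398080825806, 0.10859815031290054), 89.06378173828125)
bay x -0.0019875254034996126 y 0.0016910439848899506
askew(+ccw) 0.09387466509163654
```

View pics/top12z.png

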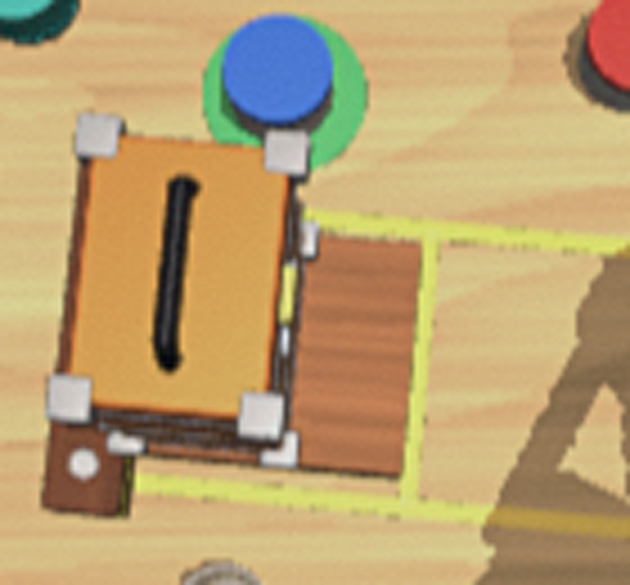

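View pics/side12z.png

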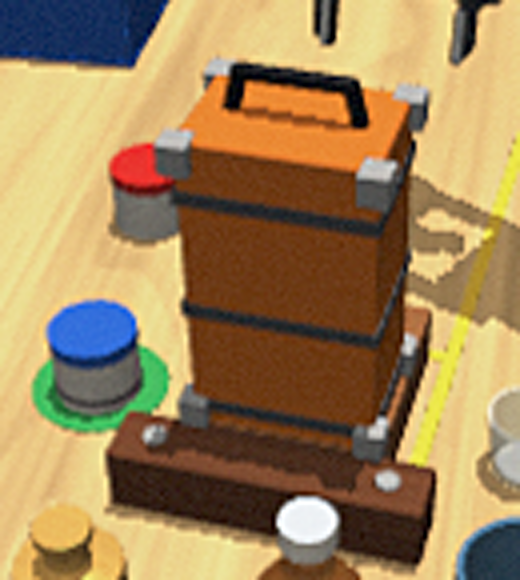

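View pics/top12.png

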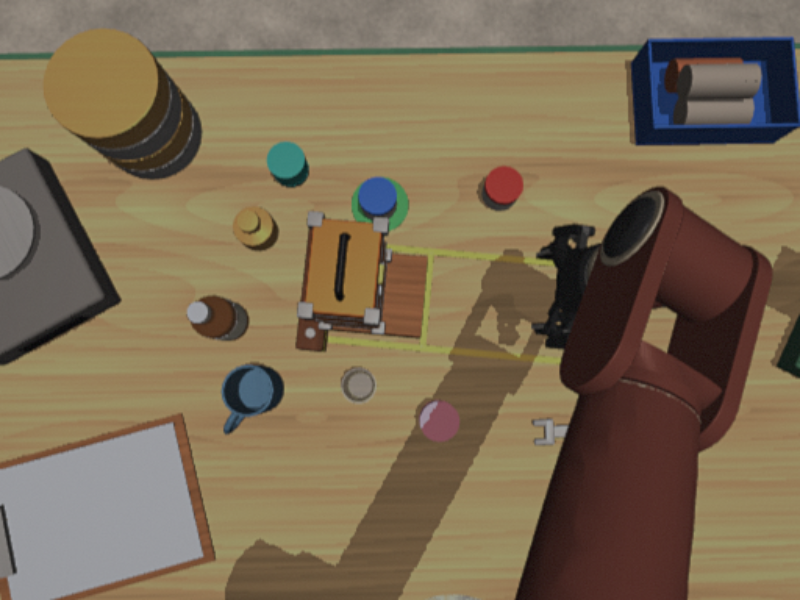

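The rear skid edge, (422,240) to (402,475) in the zoom, is parallel to the bay's cross tape within about 0.005 rad. That confirms the rectangle-fit angle is an artefact. The front is at the stop, the tin is on the mat, and the arm is clear, so I'm handing in.

```bash
python3 -c "
from station import ctrl
print(ctrl.finish_job())"
```

```text
the job is handed in; nothing more can be done
None
```

The job is done and handed in at about 20 s; the station reports no verdict. I pushed the blue-lidded tin onto the mat with half-open fingers. Then I pushed the case by its skid with both open fingers, about 20 mm above the bench, turning it square on the way, until it met the stop.

| Last check | Result |
|---|---|
| Tin | About 1–4 mm from the mat's centre (top and side views), upright |
| Case position | About 2 mm short of home by the camera, about 2 mm off the lane's middle |
| Case against the stop | Force rose to 25 N with no further travel |
| Case upright and square | Stands upright; skid rear edge parallel to the cross tape within about 0.005 rad |
| Bystanders | No visible movement in the pictures; only the tin was measured again |
| Arm | Backed off about 130 mm and raised, touching nothing |

One check disagreed: the final box-top rectangle fit read 0.094 rad askew. I took that as a mask error, because earlier fits read 0.002–0.006 rad and the skid edge looked square.

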